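# Dock the ink flask in the sprung cradle

### The job

Pull the grey ink cabinet's drawer out to its stop, then pick up the round-bellied flask, lower it upright into the sprung wire ring in the drawer and press it gently down until the ring has gone at least two thirds of its travel. Finish while holding: the program ends with the fingers still on the flask, keeping it pressed down in the open drawer. Leave the straight jar, the cardboard ring and the blue bin where they are.

Things in the scene. Friction and masses are not known exactly. Their poses are not given: they have to be found in the camera images.
- cabinet_front (a point): Middle of the front edge of the top of a low grey steel cabinet fixed on the bench, 260 (x, depth) x 220 (y, width) x 125 mm high, with one drawer; this point is 125 mm above the bench. Its x axis points from the front to the back, so the drawer pulls out along its -x; z up. The cabinet stands with some yaw.
- drawer_handle (a point): Middle of the drawer's straight horizontal steel bar handle, 12 mm thick and 100 mm long along its own y axis, 45 mm clear (centre line) in front of the drawer's front plate, 90 mm above the bench (35 mm below the cabinet's top). Same axes as the cabinet: the drawer pulls out along its -x. The front plate's top is 110 mm above the bench.
- drawer (a joint): How far the drawer is out, m: 0 closed, 0.15 at its stop. It starts 0 to 30 mm out. It slides with about 3 N of friction plus light damping, and stays where it is left.
- cradle_ring (a point): Centre of the sprung steel-wire ring in the drawer, at mid-height of the wire, moving with the ring; z up. Wire 8 mm thick, clear hole 46 mm across. At rest 65 mm above the bench; three guide posts round it reach 84 mm, a base disc under it 23 mm above the bench. 127 mm behind the handle bar along the handle's +x, on the drawer's middle line; under the cabinet's top until the drawer is out.
- cradle (a joint): How far the ring is pressed down, m: 0 up at rest, 0.015 at its bottom stop. It takes 5 N before it starts to move and about 12.5 N at the bottom stop (500 N/m); it springs back up when let go. The flask's own weight does not press it down.
- flask_center (a point): Centre (half-way up, on the axis) of the loose flask, 115 mm tall, about 0.22 kg, upright on the bench left or right of the drawer; z up. From its underside: flat foot 36 mm across; belly a ball 64 mm across centred 33 mm up; neck 26 mm; ribbed grey screw cap 37 mm across from 85 to 115 mm up (middle 42.5 mm above this point). Seated in the ring this point is 48 mm above cradle_ring.
- can_center (a point): Middle of a straight-sided wide jar, 76 mm across and 85 mm tall, standing on the bench on the side opposite the flask: a bystander, leave it alone.
- tape_center (a point): Middle of a cardboard ring (empty reel core) 96 mm across and 50 mm high lying flat on the bench, left: a bystander, leave it alone.
- bin_center (a point): Middle of an open blue plastic parts bin 130 x 100 x 55 mm high on the bench, right: a bystander, leave it alone.

How it is judged:
By the outcome, as a careful person would: the job done as asked, in the order asked, and still so for the second after the job is handed in, while the arm keeps its last pose, push and grip.
It also fails if it takes over 54 s, if anything falls off the work surface, if the arm or the gripper's body presses on something with over 40 N, if the wrist force passes 120 N, or if a joint passes its speed limit or range.

### The arm

A 6-joint arm with a two-finger parallel gripper is mounted at the origin on the work surface. World frame = base frame: x ahead of the robot, y to its left, z up, the work surface at z = 0. Lengths are in m, angles in rad, forces in N, time in s.
With the tool pointing down it reaches from about 0.25 to 0.775 m from the base axis. Payload 4 kg.
Tool frame: the origin (TCP) lies at the very end of the fingers, on their centre line; the grasp point (between the pads) lies 19 mm behind it; z points along the fingers, y is the line along which they close (so a half turn about z gives the same grasp; the last joint's range is limited). The gripper opens to 94 mm and grips with 3 to 60 N. Pads are 16 mm wide; open, the fingers measure 119 mm over their backs; the gripper's body (75 mm by 177 mm) begins 78 mm behind the grasp point.
Start: joints at [-1.422, 0.087, 1.371, -0, 1.684, -0.103], TCP at [0.137, -0.533, 0.206] pointing down, gripper open.
Joint ranges: [-3.1, 3.1], [-0.76, 2.03], [0.27, 2.55], [-1.08, 4.22], [0.17, 2.65], [-2.57, 2.57]. Speed limits (rad/s): [2.79, 2.79, 3.14, 3.14, 3.14, 3.14].

### API

Orientations are given as [roll, pitch, yaw] about the fixed x, y, z axes, in that order (R = Rz(yaw) Ry(pitch) Rx(roll)).
In Python, from bench import robot, snapshot, finder gives the robot as it stands.
- The arm moves only by the tool drive_tool, never from a script. Its argument "deltas" is text: rows parted by semicolons, each of 7 numbers parted by spaces: the shift along the tool's x, y, z each as a share of 100 mm, from -1 to 1, then the turn, a rotation vector about the tool's x, y, z each as a share of 90 degrees, from -1 to 1, then the finger opening in mm, from 0 to 94. In form: tx ty tz rx ry rz gripper; .... A call has 1 to 5 rows; each row is the pose to reach, as a shift and turn from the pose commanded when the call began, along the tool's axes at that moment; what a row does not reach only later rows make up. A row lasts 1/10 s, in which the tool goes at most 50 mm and 8.59 degrees, less where a joint would pass 70% of its speed; a pose out of reach is approached as far as the arm can. A call with a number of a shift or a turn outside -1 to 1 is refused whole. A call with a gripper value outside its range is refused whole. The fingers move at their own pace and stop on an object; the grip force is fixed at half the most. Time passes only in rows, so rows that repeat a pose let the fingers close. It gives the time, the measured TCP pose, the force, the opening and the grip force at its end, in the units of the state.
- robot.get_obs(): the state, without advancing time (a new reading comes with each control period).
- snapshot(name): name is "scene" or "side" or "wrist"; returns a dict with "img" (480x640x3 uint8, red, green, blue), "fx", "fy", "cx", "cy" (pixels), "T" (4x4, takes a point from camera to world coordinates); the wrist camera has in their place "hand_eye" (4x4, takes a point from camera to tool coordinates, whose origin is the TCP and whose axes are the flange's). Camera axes: x right, y up, looking along -z (the intrinsics and any distortion apply to the point x, -y, -z); pixel columns grow to the right and rows downward; lengths in m; the calibration is good to about 2 mm. A picture is of the moment at which its call begins: read the wrist's pose just before it. There is no depth.
- robot.close_job(): hands the job in; it is judged then, once.
Trained networks look in the newest picture that a camera, given by its name, has taken for a name from the list of things; names that differ only in an ending like _2 or _b are one class to them, and where a whole thing is asked for, a point or a joint stands for the part that bears it (a point fixed in the world has none). Each returns a list of dicts, best first, with "confidence" (0 to 1); they miss things now and then, are a little off and sometimes report something else, mostly with a low value. They report only what shows in the picture. A call takes as long as a camera call.
- finder.look_for(camera, thing): "xy" ([column, row] in pixels, amid what is visible of it).
- finder.masks_of(camera, thing): "region" (480x640 bool, what is visible of it) and "xy" ([column, row] in pixels, amid what is visible of it).
- finder.landmark_of(camera, thing): "xy" ([column, row] in pixels: a listed point, or the origin of a listed thing).
The state is a dict: "time": time; "joint_positions": joint angles; "qvel": joint speeds; "joint_torque": joint torques, N m; "tool_pos": TCP position; "ee_rot": TCP orientation; "wrist_force": force on the tool from outside, world axes, zero at the start; "wrist_torque": the same for the moment, N m; "width": finger opening in m; "finger_force": force on a finger pad.
Only numpy, scipy, OpenCV 4.12 (cv2) and the standard library are available. Lean on these libraries where they do the work, as an engineer would, in place of code of your own. Each camera call takes 0.05 s, during which the arm holds its last target. There are 200 camera calls.

## Working session

There is one attempt and no reset: what is moved stays moved. The work goes in short steps, Python scripts to look and compute and a tool call to move; the robot and the scene stay as the last step left them, time stands still between calls to the robot, and variables do not carry over. Pictures are saved under pics/ and viewed, at most 10 in all, crops included, and the job is handed in when it is done.

Besides the shell and the picture viewer there is one more tool, called after "Call:" as a command line: name --argument value ..., lists and objects as JSON in quotes. drive_tool: Moves the arm, as the interface text tells. Shift numbers are shares of 100 mm and turn numbers shares of 90 degrees, none past 1 either way. Its arguments: {"type":"object","properties":{"deltas":{"type":"string"}},"required":["deltas"]}

```bash
mkdir -p pics; ls; cat > h.py <<'E'
import numpy as np, cv2
from bench import robot, snapshot, finder
from scipy.spatial.transform import Rotation as Ro
def tool():
    o=robot.get_obs(); T=np.eye(4); T[:3,:3]=Ro.from_euler('xyz',o['ee_rot']).as_matrix(); T[:3,3]=o['tool_pos']; return T,o
def snap(c):
    T,o=tool(); s=snapshot(c)
    if 'T' not in s: s['T']=T@s['hand_eye']
    return s
def ray(s,xy):
    d=np.array([(xy[0]-s['cx'])/s['fx'],-(xy[1]-s['cy'])/s['fy'],-1.]); T=np.array(s['T']); return T[:3,3],T[:3,:3]@d
def atz(s,xy,z):
    p,d=ray(s,xy); return p+d*(z-p[2])/d[2]
def tri(rs):
    A=0;b=0
    for p,d in rs:
        d=d/np.linalg.norm(d); M=np.eye(3)-np.outer(d,d); A=A+M; b=b+M@p
    return np.linalg.solve(A,b)
def save(s,n): cv2.imwrite('pics/'+n,s['img'][:,:,::-1])
E
python3 - <<'E'
from h import *
np.set_printoptions(precision=4,suppress=True)
T,o=tool(); print(o)
Z=dict(cabinet_front=.125,drawer_handle=.09,flask_center=.0575,can_center=.0425,tape_center=.025,bin_center=.0275,cradle_ring=.065)
for c in('scene','side','wrist'):
    s=snap(c); save(s,c+'0.png'); print(c,{k:v for k,v in s.items() if k not in('img','T')},np.array(s['T']))
    for k,z in Z.items():
        for r in finder.landmark_of(c,k)[:2]: print(k,r['xy'],round(r['confidence'],2),atz(s,r['xy'],z))
a=cv2.imread('pics/scene0.png');b=cv2.imread('pics/side0.png')
cv2.imwrite('pics/both.png',cv2.resize(np.vstack([a,b]),(450,600)) if 0 else np.hstack([cv2.resize(a,(400,300)),cv2.resize(b,(400,300))]))
E
```

```text
pics
{'time': 0.0, 'joint_positions': array([-1.4221,  0.0879,  1.3723, -0.    ,  1.6836, -0.1031]), 'qvel': array([ 0.001 ,  0.0012,  0.    , -0.0013,  0.0003, -0.0009]), 'joint_torque': array([ -0.0009, -34.0172, -30.2434,   0.0715,   0.0329,  -0.0002]), 'tool_pos': array([ 0.1369, -0.5321,  0.2043]), 'ee_rot': array([-3.1394, -0.0002,  0.2518]), 'wrist_force': array([0.122 , 0.1895, 0.105 ]), 'wrist_torque': array([-0.0418,  0.0442, -0.0357]), 'finger_force': 0.0, 'width': 0.09400650307012808}
scene {'fx': 550.2051847262403, 'fy': 550.2051847262403, 'cx': 317.38516029844493, 'cy': 235.502195833837} [[ 0.5385 -0.4945  0.6823  1.4908]
 [ 0.8426  0.3256 -0.429  -0.5575]
 [-0.01    0.8059  0.592   0.8626]
 [ 0.      0.      0.      1.    ]]
cabinet_front [343.1, 237.3] 0.63 [0.6783 0.0217 0.125 ]
drawer_handle [332.0, 236.8] 0.67 [0.6238 0.0284 0.09  ]
flask_center [374.2, 186.5] 0.9 [0.4549 0.2843 0.0575]
flask_center [457.7, 224.8] 0.52 [0.7195 0.3468 0.0575]
can_center [166.0, 263.1] 0.96 [ 0.4415 -0.322   0.0425]
tape_center [456.8, 226.0] 0.93 [0.6911 0.3775 0.025 ]
bin_center [1
[... 376 characters left out ...]
5] 0.77 [0.6169 0.0277 0.09  ]
flask_center [329.9, 431.4] 0.25 [ 0.4401 -0.3212  0.0575]
can_center [328.8, 429.0] 0.62 [ 0.4443 -0.3111  0.0425]
tape_center [268.3, 176.4] 0.86 [0.6845 0.3785 0.025 ]
cradle_ring [267.2, 176.8] 0.42 [0.6591 0.3266 0.065 ]
wrist {'fx': 424.0253313883288, 'fy': 424.0253313883288, 'cx': 323.77094925101335, 'cy': 234.96789118672527, 'hand_eye': array([[-0.0001,  0.9592,  0.2828,  0.0841],
       [ 1.    ,  0.0004, -0.001 , -0.0007],
       [-0.001 ,  0.2828, -0.9592, -0.1793],
       [ 0.    ,  0.    ,  0.    ,  1.    ]])} [[ 0.249   0.9291  0.2736  0.2183]
 [-0.9685  0.2385  0.0716 -0.5111]
 [ 0.0012 -0.2828  0.9592  0.3849]
 [ 0.      0.      0.      1.    ]]
```

View pics/scene0.png

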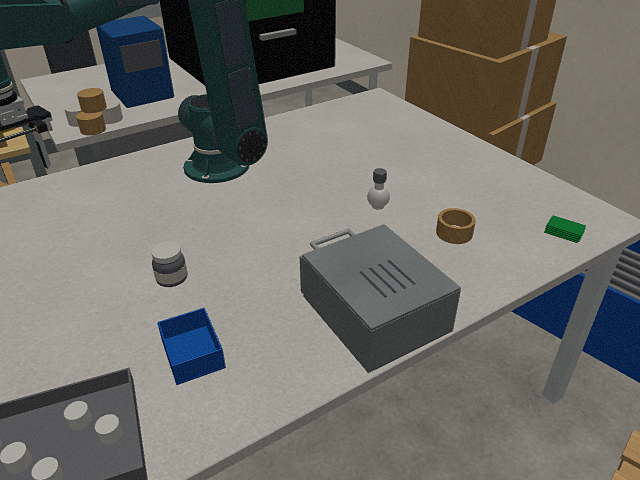

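View pics/side0.png

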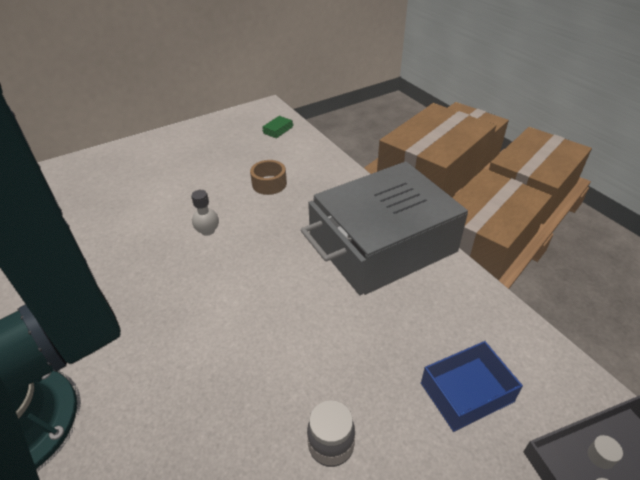

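The scene shows the cabinet with its front edge from (301,260) to (385,227), the handle at about (332,240), the flask at (378,190) on the left, the jar at (168,265) and the bin at (190,345). In the side view the front top edge runs from (315,199) to (363,262) and the flask is at (204,215).

```bash
cat >> h.py <<'E'
np.set_printoptions(precision=4,suppress=True)
def rel(xyz,yaw):
    """shift (x100mm) & turn about tool z (x90deg) from current measured pose to xyz, tool-x heading yaw (tool down)"""
    T,o=tool(); v=T[:3,:3].T@(np.array(xyz)-T[:3,3])
    R=Ro.from_euler('xyz',[np.pi,0,yaw]); r=(Ro.from_matrix(T[:3,:3]).inv()*R).as_rotvec()
    print('shift',v/0.1,'turn',r/(np.pi/2),'t',o['time'],'pos',o['tool_pos'],o['ee_rot'],'F',o['wrist_force'],'w',o['width'])
E
python3 - <<'E'
from h import *
S={c:snap(c) for c in('scene','side')}
for c,ps in(('scene',[(301,260),(385,227),(460,290),(372,328)]),('side',[(363,264),(314,199),(405,165),(466,213)])):
    P=np.array([atz(S[c],p,.125) for p in ps]); print(c,P[:,:2].tolist())
    d=[P[0]-P[1],P[3]-P[2],P[2]-P[1],P[3]-P[0]]; print([(round(float(np.linalg.norm(v)),3),round(float(np.arctan2(v[1],v[0])),3)) for v in d])
print(S.keys())
for k in('drawer_handle','cabinet_front'):
    print(k,tri([ray(S[c],finder.landmark_of(c,k)[0]['xy']) for c in S]))
for k in('flask_center',):
    print(finder.landmark_of('side',k), finder.masks_of('side',k)[0]['xy'])
print('flask cap',tri([ray(S['scene'],(379.5,176)),ray(S['side'],(200.5,198))]))
E
```

```text
scene [[0.6959530728543137, -0.09983899287544945], [0.6986363620998779, 0.12522740986931669], [0.9508376751572846, 0.11527060388927335], [0.9382822064075306, -0.09388098906982573]]
[(0.225, -1.583), (0.21, -1.631), (0.252, -0.039), (0.242, 0.025)]
side [[0.6519842994367099, -0.10530910950438976], [0.675745213531085, 0.11671469103065824], [0.9288604851222579, 0.1110030553132404], [0.924246004405832, -0.0998552562163616]]
[(0.223, -1.677), (0.211, -1.593), (0.253, -0.023), (0.272, 0.02)]
dict_keys(['scene', 'side'])Traceback (most recent call last):
  File "<stdin>", line 8, in <module>
IndexError: list index out of range
```

Call:
drive_tool --deltas "0.3 -0.2 -0.2 0 0 0 94;0.6 -0.5 -0.5 0 0 0 94;1 -0.78 -0.8 0 0 0 94;1 -0.78 -0.8 0 0 0 94"

```text
time: 1.8
tool_pos: [0.2169, -0.4309, 0.2904]
ee_rot: [3.134, -0.002, 0.256]
wrist_force: [-0.4, -0.5, 0.5]
width: 0.0938
finger_force: 0.0
```

Call:
drive_tool --deltas "0.4 -0.3 0 0 0 0 94;0.7 -0.55 0 0 0 0 94;1 -0.78 0 0 0 0 94;1 -0.78 0 0 0 0 94"

```text
time: 2.2
tool_pos: [0.2936, -0.3293, 0.2854]
ee_rot: [-3.141, -0.001, 0.257]
wrist_force: [-0.4, -0.6, -0.2]
width: 0.0938
finger_force: 0.0
```

Call:
drive_tool --deltas "0.4 -0.3 0 0 0 0 94;0.7 -0.55 0 0 0 0 94;1 -0.78 0 0 0 0 94;1 -0.78 0 0 0 0 94"

```text
time: 2.6
tool_pos: [0.3707, -0.2296, 0.2849]
ee_rot: [-3.141, -0.0, 0.257]
wrist_force: [-0.4, 0.2, -0.6]
width: 0.0941
finger_force: 0.0
```

Call:
drive_tool --deltas "0.4 -0.3 0 0 0 0 94;0.7 -0.55 0 0 0 0 94;1 -0.78 0 0 0 0 94;1 -0.78 0 0 0 0 94"

```text
time: 3.0
tool_pos: [0.448, -0.1298, 0.2844]
ee_rot: [-3.141, 0.001, 0.256]
wrist_force: [0.0, -1.9, -1.1]
width: 0.0941
finger_force: 0.0
```

Call:
drive_tool --deltas "0 0 0 0 0 -0.09 40;0 0 0 0 0 -0.18 40;0 0 0 0 0 -0.27 40;0 0 0 0 0 -0.36 40;0 0 0 0 0 -0.42 40"

```text
time: 3.5
tool_pos: [0.4459, -0.1334, 0.2849]
ee_rot: [-3.141, 0.002, 0.913]
wrist_force: [0.6, -0.4, 0.3]
width: 0.0577
finger_force: 0.0
```

Call:
drive_tool --deltas "0 0 0 0 0 -0.09 40;0 0 0 0 0 -0.18 40;0 0 0 0 0 -0.27 40;0 0 0 0 0 -0.36 40;0 0 0 0 0 -0.42 40"

```text
time: 4.0
tool_pos: [0.4459, -0.1335, 0.285]
ee_rot: [-3.14, 0.001, 1.573]
wrist_force: [-0.7, -0.4, 0.1]
width: 0.0401
finger_force: 0.0
```

```bash
cat > look.py <<'E'
from h import *
import sys
Z=dict(cabinet_front=.125,drawer_handle=.09,flask_center=.0575,cradle_ring=.065)
s=snap('wrist'); save(s,sys.argv[1])
for k in sys.argv[2:]:
    for r in finder.landmark_of('wrist',k)[:2]: print(k,r['xy'],round(r['confidence'],2),atz(s,r['xy'],Z[k]))
E
python3 look.py w1.png drawer_handle cabinet_front; python3 -c "
from h import *
rel([.56,.02,.28],1.5708)"
```

```text
drawer_handle [545.3, 10.5] 0.61 [0.6228 0.0258 0.09  ]
shift [1.5327 1.1332 0.0485] turn [-0.0006  0.0005 -0.0026] t 4.15 pos [ 0.4461 -0.1328  0.2851] [-3.1406  0.0008  1.5667] F [-0.0047  0.0259  0.7817] w 0.04001062800022266
```

View pics/w1.png

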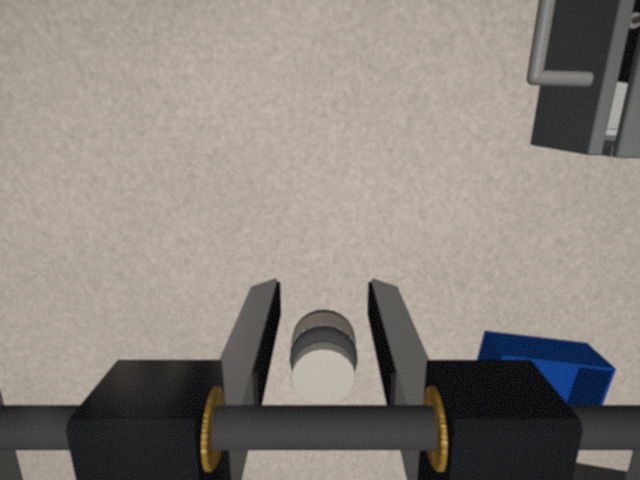

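The wrist view shows the handle's right corner at (537,78), the drawer front plate behind it, and the jar below the fingers at (323,355), well clear.

Call:
drive_tool --deltas "0.2 0.3 0 0 0 0 40;0.5 0.7 0 0 0 0 40;0.7 1 0 0 0 0 40;0.7 1 0 0 0 0 40"

```text
time: 4.55
tool_pos: [0.5487, -0.0598, 0.2833]
ee_rot: [-3.139, -0.001, 1.572]
wrist_force: [0.5, -0.2, -0.4]
width: 0.0401
finger_force: 0.0
```

Call:
drive_tool --deltas "0 0.4 0 0 0 0 40;0 0.7 0 0 0 0 40;0 0.7 0 0 0 0 40;0 0.7 0 0 0 0 40"

```text
time: 4.95
tool_pos: [0.616, -0.0621, 0.2846]
ee_rot: [-3.139, 0.0, 1.569]
wrist_force: [-0.5, -0.3, 0.5]
width: 0.0402
finger_force: 0.0
```

```bash
python3 look.py w2.png drawer_handle cabinet_front; python3 -c "
from h import *
rel([.62,.026,.071],1.5708)"
```

```text
drawer_handle [330.1, 104.6] 0.79 [0.6224 0.0253 0.09  ]
shift [0.8765 0.0402 2.1554] turn [ 0.0007  0.0004 -0.0006] t 5.1 pos [ 0.6157 -0.0615  0.2866] [3.1405 0.0006 1.5699] F [-0.1298  0.1064 -0.597 ] w 0.04025209656524827
```

View pics/w2.png

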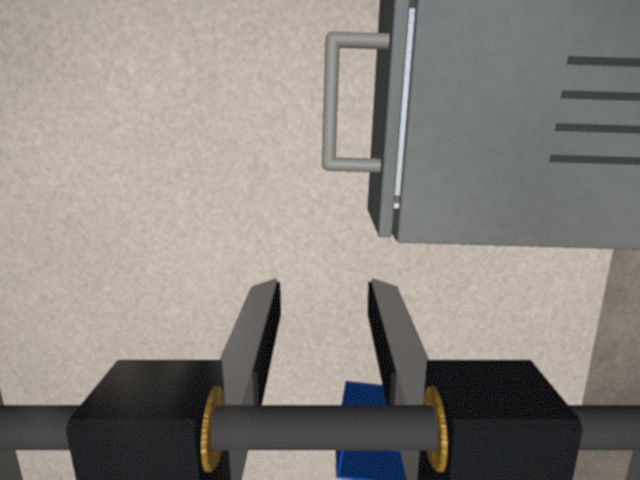

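The bar runs from (328,163) to (332,40), and the cabinet's front top edge from (400,240) to (413,5). I'll work out the yaw from these.

```bash
python3 - <<'E'
from h import *
s=snap('wrist')
for a,b,z in(((328.5,158),(332,44),.09),((400,240),(413,5),.125),((400,241),(620,247),.125)):
    A,B=atz(s,a,z),atz(s,b,z); v=B-A; print(A,B,np.degrees(np.arctan2(v[1],v[0])),(A+B)/2)
E
```

```text
[ 0.6214 -0.0188  0.09  ] [0.6241 0.0732 0.09  ] 88.34475179355944 [0.6227 0.0272 0.09  ]
[ 0.6813 -0.0834  0.125 ] [0.6818 0.0944 0.125 ] 89.84872869195985 [0.6815 0.0055 0.125 ]
[ 0.6813 -0.0843  0.125 ] [ 0.8681 -0.09    0.125 ] -1.7374325383330829 [ 0.7747 -0.0871  0.125 ]
```

Call:
drive_tool --deltas "0.4 0.03 0.2 0 0 0.02 40;0.8 0.07 0.5 0 0 0.02 40;0.88 0.07 0.8 0 0 0.02 40;0.88 0.07 0.9 0 0 0.02 40;0.88 0.07 0.9 0 0 0.02 40"

```text
time: 5.65
tool_pos: [0.6222, 0.0268, 0.1941]
ee_rot: [-3.138, 0.001, 1.54]
wrist_force: [0.1, -0.2, -0.2]
width: 0.0399
finger_force: 0.0
```

```bash
python3 look.py w3.png drawer_handle; python3 -c "
from h import *
rel([.6225,.026,.071],1.545)"
```

```text
drawer_handle [324.1, 237.2] 0.56 [0.6232 0.0249 0.09  ]
shift [-0.0009 -0.0184  1.2638] turn [ 0.0017  0.0003 -0.0041] t 5.75 pos [0.624  0.0261 0.1974] [3.139  0.0005 1.5385] F [-0.8547 -0.1524 -0.7154] w 0.04014230796875259
```

Call:
drive_tool --deltas "0 0 0.3 0 0 0 40;0 0 0.6 0 0 0 40;0 0 0.8 0 0 0 40;0 0 0.8 0 0 0 40"

```text
time: 6.15
tool_pos: [0.6225, 0.026, 0.1139]
ee_rot: [-3.138, 0.0, 1.538]
wrist_force: [0.1, 0.5, -1.0]
width: 0.0401
finger_force: 0.0
```

Call:
drive_tool --deltas "0 0 0.2 0 0 0 40;0 0 0.4 0 0 0 40;0 0 0.44 0 0 0 40;0 0 0.44 0 0 0 0;0 0 0.44 0 0 0 0"

```text
time: 6.65
tool_pos: [0.6251, 0.0269, 0.074]
ee_rot: [3.138, 0.0, 1.539]
wrist_force: [0.1, 0.0, 0.2]
width: 0.0273
finger_force: 0.0
```

Call:
drive_tool --deltas "0 0 0 0 0 0 0;0 0 0 0 0 0 0;0 0 0 0 0 0 0"

```text
time: 6.95
tool_pos: [0.6234, 0.0271, 0.073]
ee_rot: [3.142, 0.0, 1.54]
wrist_force: [-2.9, -0.8, 5.3]
width: 0.0111
finger_force: 30.0
```

Call:
drive_tool --deltas "0 -0.15 0 0 0 0 0;0 -0.35 0 0 0 0 0;0 -0.6 0 0 0 0 0;0 -0.85 0 0 0 0 0;0 -1 0 0 0 0 0"

```text
time: 7.45
tool_pos: [0.5249, 0.0303, 0.073]
ee_rot: [3.135, 0.0, 1.54]
wrist_force: [4.4, -0.3, 0.5]
width: 0.0111
finger_force: 30.0
```

Call:
drive_tool --deltas "0 -0.1 0 0 0 0 0;0 -0.2 0 0 0 0 0;0 -0.25 0 0 0 0 0;0 -0.25 0 0 0 0 0"

```text
time: 7.85
tool_pos: [0.4989, 0.0311, 0.0729]
ee_rot: [3.14, 0.0, 1.54]
wrist_force: [-0.7, 0.6, 7.8]
width: 0.0109
finger_force: 30.0
```

Call:
drive_tool --deltas "0 -0.05 0 0 0 0 0;0 -0.1 0 0 0 0 0;0 -0.1 0 0 0 0 0"

```text
time: 8.15
tool_pos: [0.4894, 0.0314, 0.0729]
ee_rot: [3.139, 0.0, 1.54]
wrist_force: [0.9, 1.2, 8.0]
width: 0.0111
finger_force: 30.0
```

Call:
drive_tool --deltas "0 -0.03 0 0 0 0 0;0 -0.05 0 0 0 0 0;0 -0.05 0 0 0 0 0"

```text
time: 8.45
tool_pos: [0.485, 0.0315, 0.0729]
ee_rot: [3.138, 0.0, 1.54]
wrist_force: [2.4, -0.9, 6.0]
width: 0.0109
finger_force: 30.0
```

Call:
drive_tool --deltas "0 -0.03 0 0 0 0 0;0 -0.05 0 0 0 0 0;0 -0.05 0 0 0 0 0"

```text
time: 8.75
tool_pos: [0.4801, 0.0316, 0.0729]
ee_rot: [3.138, 0.0, 1.54]
wrist_force: [1.8, -0.7, 6.2]
width: 0.0111
finger_force: 30.0
```

Call:
drive_tool --deltas "0 -0.03 0 0 0 0 0;0 -0.04 0 0 0 0 0;0 -0.04 0 0 0 0 0"

```text
time: 9.05
tool_pos: [0.4762, 0.0318, 0.073]
ee_rot: [3.138, 0.0, 1.54]
wrist_force: [1.7, 0.6, 6.4]
width: 0.0112
finger_force: 30.0
```

Call:
drive_tool --deltas "0 -0.02 0 0 0 0 0;0 -0.03 0 0 0 0 0;0 -0.03 0 0 0 0 0"

```text
time: 9.35
tool_pos: [0.4734, 0.0318, 0.0729]
ee_rot: [3.138, 0.0, 1.54]
wrist_force: [3.3, -0.5, 5.2]
width: 0.0116
finger_force: 30.0
```

Call:
drive_tool --deltas "0 -0.02 0 0 0 0 0;0 -0.03 0 0 0 0 0;0 -0.03 0 0 0 0 0"

```text
time: 9.65
tool_pos: [0.4735, 0.0319, 0.073]
ee_rot: [3.13, -0.0, 1.54]
wrist_force: [10.9, -0.0, -0.8]
width: 0.0107
finger_force: 30.0
```

The drawer is at its stop: 150 mm of travel, with the force rising to 11 N. Next I release the handle, lift and go towards the flask.

Call:
drive_tool --deltas "0 0.02 0 0 0 0 40;0 0.02 0 0 0 0 40;0 0.02 0 0 0 0 40;0 0.02 -0.3 0 0 0 40;0 0.02 -0.7 0 0 0 40"

```text
time: 10.15
tool_pos: [0.4675, 0.0321, 0.1386]
ee_rot: [-3.132, -0.0, 1.54]
wrist_force: [1.4, -0.9, -0.0]
width: 0.0402
finger_force: 0.0
```

Call:
drive_tool --deltas "0 0 -0.4 0 0 0 40;0 0 -0.8 0 0 0 60;0.3 0 -1 0 0 0 70;0.6 0 -1 0 0 0 70;0.6 0 -1 0 0 0 70"

```text
time: 10.65
tool_pos: [0.472, 0.0944, 0.2416]
ee_rot: [-3.141, -0.001, 1.544]
wrist_force: [-1.1, 0.6, -0.3]
width: 0.0679
finger_force: 0.0
```

Call:
drive_tool --deltas "0.3 0 0 0 0 0 70;0.6 0 0 0 0 0 70;0.8 0 0 0 0 0 70;0.8 0 0 0 0 0 70"

```text
time: 11.05
tool_pos: [0.474, 0.1729, 0.2398]
ee_rot: [-3.138, 0.001, 1.543]
wrist_force: [0.2, -0.6, 0.1]
width: 0.0702
finger_force: 0.0
```

```bash
python3 look.py w4.png flask_center cradle_ring drawer_handle; python3 -c "
from h import *
for r in finder.masks_of('wrist','flask_center')[:1]: print(r['xy'])
s=snap('scene'); save(s,'s4.png')
for k,z in(('flask_center',.0575),('cradle_ring',.065),('drawer_handle',.09)):
    for r in finder.landmark_of('scene',k)[:1]: print(k,r['xy'],r['confidence'],atz(s,r['xy'],z))
rel([.455,.284,.25],1.5708)"
```

```text
drawer_handle [327.5, 373.6] 0.95 [0.474  0.0292 0.09  ]
[311.9, 70.7]
flask_center [377.5, 188.2] 0.59 [0.4672 0.2864 0.0575]
cradle_ring [328.0, 240.7] 0.72 [0.6036 0.0305 0.065 ]
drawer_handle [302.9, 207.7] 0.71 [0.4792 0.036  0.09  ]
shift [ 1.1208 -0.2367 -0.0849] turn [ 0.0001  0.0001 -0.0204] t 11.5 pos [0.4751 0.1712 0.2415] [3.1415 0.0002 1.5387] F [-0.4476  0.2118  0.2858] w 0.0701832391109278
```

View pics/w4.png

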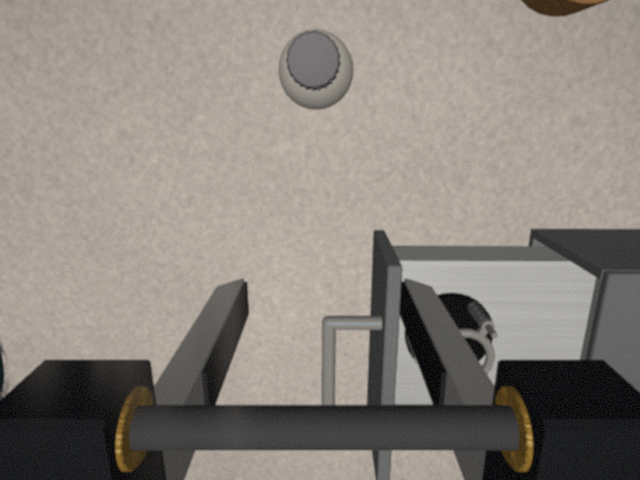

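The flask's cap is centred at (313,59) with the belly at (316,70). The drawer is open and the ring is partly hidden at (470,350).

```bash
python3 -c "
from h import *
s=snap('wrist')
print(atz(s,(313.5,59.5),.115),atz(s,(316,69.5),.033))
p=atz(s,(313.5,59.5),.115); rel([p[0],p[1],.20],1.545)"
```

```text
[0.4731 0.2871 0.115 ] [0.4735 0.2877 0.033 ]
shift [ 1.1566 -0.0562  0.4155] turn [ 0.0001  0.0001 -0.0038] t 11.55 pos [0.4751 0.1714 0.2416] [3.1414 0.0001 1.539 ] F [-0.1755  0.2445  0.5991] w 0.07017312624277626
```

Call:
drive_tool --deltas "0.3 -0.01 0.1 0 0 0 70;0.6 -0.03 0.2 0 0 0 70;0.9 -0.04 0.3 0 0 0 70;1 -0.05 0.4 0 0 0 70;1 -0.05 0.4 0 0 0 70"

```text
time: 12.05
tool_pos: [0.472, 0.2722, 0.1993]
ee_rot: [-3.138, 0.002, 1.542]
wrist_force: [0.3, 0.6, -0.5]
width: 0.0699
finger_force: 0.0
```

Call:
drive_tool --deltas "0.16 0 0 0 0 0 70;0.16 0 0 0 0 0 70;0.16 0 0 0 0 0 70"

```text
time: 12.35
tool_pos: [0.4741, 0.2878, 0.2023]
ee_rot: [3.14, -0.0, 1.54]
wrist_force: [-0.4, -0.2, 0.7]
width: 0.07
finger_force: 0.0
```

```bash
python3 look.py w5.png flask_center; python3 -c "
from h import *
rel([.4733,.2874,.081],1.545)"
```

```text
flask_center [315.7, 221.0] 0.86 [0.4691 0.2872 0.0575]
shift [-0.0014 -0.0079  1.2109] turn [ 0.0007 -0.     -0.0037] t 12.45 pos [0.474  0.2875 0.2021] [ 3.1405 -0.0001  1.5392] F [-0.5138 -0.5386 -0.6207] w 0.0703349010061322
```

View pics/w5.png

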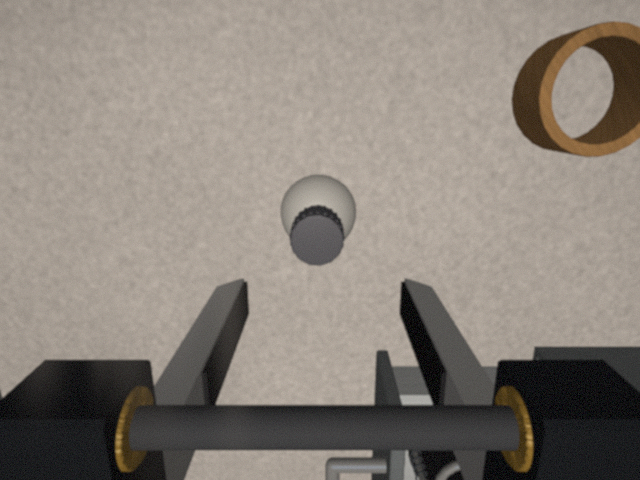

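The cap top is at (317,239), about 4 mm to the -y side of the finger centre line, so I'm correcting by that and descending.

Call:
drive_tool --deltas "0.01 -0.04 0.2 0 0 0 70;0.02 -0.04 0.5 0 0 0 70;0.02 -0.04 0.8 0 0 0 70;0.02 -0.04 0.8 0 0 0 70"

```text
time: 12.85
tool_pos: [0.4669, 0.2882, 0.1168]
ee_rot: [-3.133, 0.005, 1.539]
wrist_force: [-0.0, 0.0, 0.3]
width: 0.0701
finger_force: 0.0
```

Call:
drive_tool --deltas "0 0 0.2 0 0 0 70;0 0 0.4 0 0 0 70;0 0 0.4 0 0 0 70;0 0 0.4 0 0 0 20;0 0 0.4 0 0 0 20"

```text
time: 13.35
tool_pos: [0.4709, 0.2906, 0.0837]
ee_rot: [3.138, -0.002, 1.54]
wrist_force: [-0.2, 0.6, 0.8]
width: 0.0575
finger_force: 0.0
```

Call:
drive_tool --deltas "0 0 0 0 0 0 20;0 0 0 0 0 0 20;0 0 0 0 0 0 20;0 0 0 0 0 0 20"

```text
time: 13.75
tool_pos: [0.4699, 0.2903, 0.0822]
ee_rot: [3.141, -0.0, 1.54]
wrist_force: [-1.3, -1.0, 3.9]
width: 0.0359
finger_force: 30.0
```

Call:
drive_tool --deltas "0 0 -0.2 0 0 0 20;0 0 -0.5 0 0 0 20;0 0 -0.8 0 0 0 20;0 0 -1 0 0 0 20;0 0 -1 0 0 0 20"

```text
time: 14.25
tool_pos: [0.4712, 0.2909, 0.1846]
ee_rot: [3.136, -0.003, 1.54]
wrist_force: [0.5, 0.7, -1.8]
width: 0.0355
finger_force: 30.0
```

Call:
drive_tool --deltas "0 0 -0.3 0 0 0 20;0 0 -0.6 0 0 0 20;0 0 -0.9 0 0 0 20;0 0 -0.9 0 0 0 20"

```text
time: 14.65
tool_pos: [0.471, 0.2908, 0.2743]
ee_rot: [3.136, -0.003, 1.54]
wrist_force: [0.6, 0.1, -2.0]
width: 0.0355
finger_force: 30.0
```

```bash
python3 - <<'E'
from h import *
for c in('scene','side'):
    s=snap(c); save(s,c+'6.png')
    for k,z in(('cradle_ring',.065),('drawer_handle',.09)):
        for r in finder.landmark_of(c,k)[:2]: print(c,k,r['xy'],round(r['confidence'],2),atz(s,r['xy'],z))
rel([.6,.029,.27],1.545)
E
```

```text
scene cradle_ring [329.1, 239.5] 0.62 [0.601  0.0354 0.065 ]
side cradle_ring [304.7, 252.8] 0.85 [0.6013 0.0344 0.065 ]
side drawer_handle [250.6, 271.0] 0.81 [0.4725 0.0256 0.09  ]
side drawer_handle [465.6, 383.0] 0.63 [ 0.6588 -0.3822  0.09  ]
shift [-2.565   1.3921 -0.0162] turn [-0.0029  0.0016 -0.0033] t 14.95 pos [0.4688 0.2897 0.2684] [-3.137   0.0025  1.5398] F [ 0.2985 -0.0536 -2.1396] w 0.03536620402932442
```

Call:
drive_tool --deltas "-0.2 0.1 0 0 0 0 20;-0.45 0.2 0 0 0 0 20;-0.7 0.3 0 0 0 0 20;-0.87 0.36 0 0 0 0 20"

```text
time: 15.35
tool_pos: [0.503, 0.2004, 0.2696]
ee_rot: [-3.139, 0.002, 1.539]
wrist_force: [-0.3, -0.7, -2.2]
width: 0.0357
finger_force: 30.0
```

Call:
drive_tool --deltas "-0.3 0.1 0 0 0 0 20;-0.55 0.2 0 0 0 0 20;-0.8 0.3 0 0 0 0 20;-0.87 0.36 0 0 0 0 20"

```text
time: 15.75
tool_pos: [0.5363, 0.1117, 0.2698]
ee_rot: [-3.139, 0.001, 1.537]
wrist_force: [-0.1, -0.4, -3.8]
width: 0.0354
finger_force: 30.0
```

Call:
drive_tool --deltas "-0.3 0.1 0 0 0 0 20;-0.55 0.2 0 0 0 0 20;-0.8 0.3 0 0 0 0 20;-0.87 0.36 0 0 0 0 20"

```text
time: 16.15
tool_pos: [0.5698, 0.0245, 0.2701]
ee_rot: [-3.14, 0.0, 1.538]
wrist_force: [0.3, -0.4, -2.5]
width: 0.0356
finger_force: 30.0
```

Call:
drive_tool --deltas "-0.3 0.1 0 0 0 0 20;-0.55 0.2 0 0 0 0 20;-0.8 0.3 0 0 0 0 20;-0.87 0.36 0 0 0 0 20;-0.87 0.36 0 0 0 0 20"

```text
time: 16.65
tool_pos: [0.6032, -0.0618, 0.2703]
ee_rot: [-3.14, -0.001, 1.539]
wrist_force: [0.1, 0.8, -2.9]
width: 0.0359
finger_force: 30.0
```

```bash
python3 look.py w7.png cradle_ring drawer_handle flask_center; python3 -c "
from h import *
rel([.601,.031,.2],1.545)"
```

```text
drawer_handle [161.8, 104.0] 0.88 [0.4757 0.0304 0.09  ]
flask_center [324.3, 282.2] 0.58 [ 0.6021 -0.1431  0.0575]
shift [ 0.9138 -0.0426  0.7165] turn [-0.0001 -0.0004 -0.0021] t 16.85 pos [ 0.6026 -0.0605  0.2716] [-3.1415 -0.0007  1.5418] F [-0.2738  0.265  -3.5031] w 0.035799209421433296
```

View pics/w7.png

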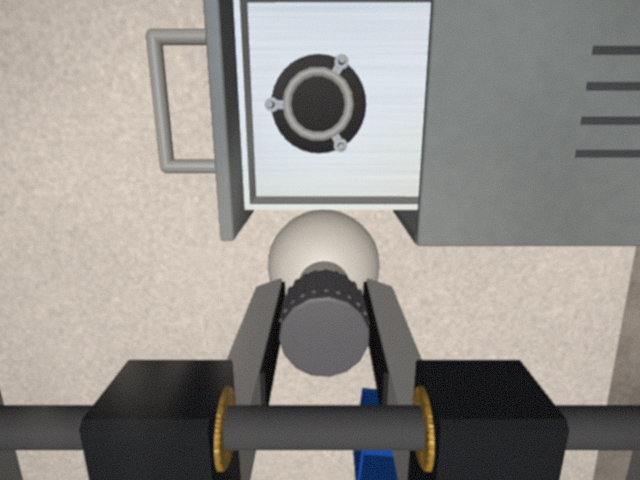

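The ring is clearly visible at (318,103), with the three posts around it. The flask hangs straight, with its cap at (324,337) and belly at (324,262), on the image's centre column.

```bash
python3 -c "
from h import *
s=snap('wrist'); p=atz(s,(318,103.5),.065); print(p)
# belly edges: left/right 268,380 ; belly z = tcp-.0822+.033
T,o=tool(); print(atz(s,(324,262),o['tool_pos'][2]-.049)-o['tool_pos'], atz(s,(324.5,337),o['tool_pos'][2]+.033)-o['tool_pos'])
rel([p[0],p[1],.2],1.545)"
```

```text
[0.6015 0.0283 0.065 ]
[ 0.0012  0.0003 -0.049 ] [ 0.0013 -0.0005  0.033 ]
shift [ 0.8892 -0.0374  0.7178] turn [ 0.0001 -0.0003 -0.0021] t 16.9 pos [ 0.6026 -0.0607  0.2717] [ 3.1414 -0.0004  1.5417] F [ 0.3096 -0.2357 -1.8416] w 0.035075810756107884
```

Call:
drive_tool --deltas "0.3 -0.02 0 0 0 0 20;0.6 -0.04 0 0 0 0 20;0.8 -0.045 0 0 0 0 20;0.885 -0.045 0 0 0 0 20;0.885 -0.045 0 0 0 0 20"

```text
time: 17.4
tool_pos: [0.6008, 0.0279, 0.2717]
ee_rot: [3.141, 0.0, 1.542]
wrist_force: [-0.2, -1.0, -3.0]
width: 0.0357
finger_force: 30.0
```

Call:
drive_tool --deltas "0 0 0.2 0 0 0 20;0 0 0.5 0 0 0 20;0 0 0.8 0 0 0 20;0 0 0.9 0 0 0 20;0 0 0.9 0 0 0 20"

```text
time: 17.9
tool_pos: [0.5999, 0.0256, 0.1793]
ee_rot: [-3.137, 0.0, 1.539]
wrist_force: [-0.3, -0.1, -3.1]
width: 0.0354
finger_force: 30.0
```

```bash
python3 - <<'E'
from h import *
a=[]
for c,u,v in(('scene',230,140),('side',190,110)):
    s=snap(c); a.append(cv2.resize(s['img'][v:v+200,u:u+200,::-1],(400,400),interpolation=cv2.INTER_CUBIC))
cv2.imwrite('pics/c8.png',np.hstack(a))
o=[robot.get_obs() for _ in range(1)]; rel([.6003,.028,.138],1.545)
E
```

```text
shift [ 0.0209 -0.0165  0.4498] turn [ 0.0014  0.0002 -0.0037] t 18.0 pos [0.6018 0.0259 0.183 ] [3.1394 0.0003 1.5392] F [-0.1591 -0.0951 -1.5584] w 0.035589192978591935
```

View pics/c8.png

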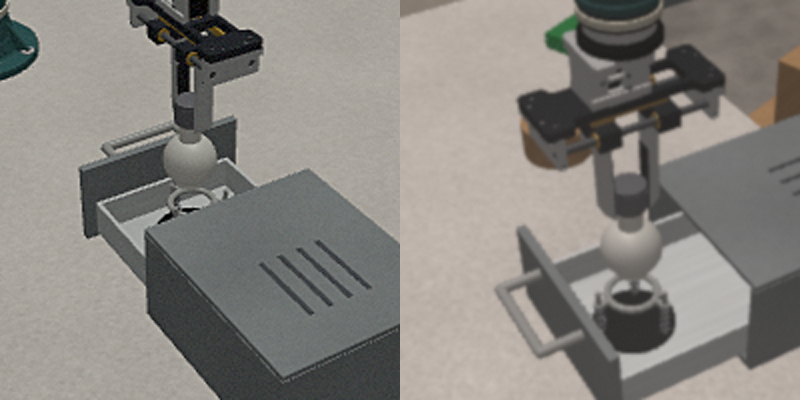

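In both views the flask hangs upright directly over the ring, and the drawer is open. I'm lowering it slowly while watching the force.

Call:
drive_tool --deltas "0.02 -0.01 0.1 0 0 0 20;0.02 -0.01 0.2 0 0 0 20;0.02 -0.01 0.26 0 0 0 20;0.02 -0.01 0.3 0 0 0 20;0.02 -0.01 0.3 0 0 0 20"

```text
time: 18.5
tool_pos: [0.5996, 0.0285, 0.1503]
ee_rot: [-3.14, 0.0, 1.54]
wrist_force: [-1.0, 0.8, -3.0]
width: 0.0352
finger_force: 30.0
```

Call:
drive_tool --deltas "0 0 0.03 0 0 0 20;0 0 0.06 0 0 0 20;0 0 0.08 0 0 0 20;0 0 0.08 0 0 0 20"

```text
time: 18.9
tool_pos: [0.5999, 0.0284, 0.143]
ee_rot: [-3.141, 0.0, 1.54]
wrist_force: [-0.2, -0.5, -2.8]
width: 0.0356
finger_force: 30.0
```

Call:
drive_tool --deltas "0 0 0.02 0 0 0 20;0 0 0.03 0 0 0 20;0 0 0.04 0 0 0 20;0 0 0.04 0 0 0 20"

```text
time: 19.3
tool_pos: [0.6, 0.0284, 0.1392]
ee_rot: [-3.141, 0.0, 1.54]
wrist_force: [0.8, 0.2, -2.7]
width: 0.0359
finger_force: 30.0
```

Call:
drive_tool --deltas "0 0 0.01 0 0 0 20;0 0 0.02 0 0 0 20;0 0 0.03 0 0 0 20;0 0 0.03 0 0 0 20"

```text
time: 19.7
tool_pos: [0.6006, 0.0283, 0.1375]
ee_rot: [3.14, 0.0, 1.54]
wrist_force: [-0.1, -0.7, 3.4]
width: 0.0356
finger_force: 30.0
```

Call:
drive_tool --deltas "0 0 0.01 0 0 0 20;0 0 0.02 0 0 0 20;0 0 0.03 0 0 0 20;0 0 0.03 0 0 0 20"

```text
time: 20.1
tool_pos: [0.6006, 0.0284, 0.1339]
ee_rot: [3.14, 0.0, 1.54]
wrist_force: [0.4, -0.8, 4.2]
width: 0.0355
finger_force: 30.0
```

Call:
drive_tool --deltas "0 0 0.01 0 0 0 20;0 0 0.02 0 0 0 20;0 0 0.03 0 0 0 20;0 0 0.03 0 0 0 20"

```text
time: 20.5
tool_pos: [0.6006, 0.0284, 0.1309]
ee_rot: [3.14, 0.0, 1.54]
wrist_force: [-0.2, -0.3, 6.3]
width: 0.0358
finger_force: 30.0
```

Call:
drive_tool --deltas "0 0 0.01 0 0 0 20;0 0 0.02 0 0 0 20;0 0 0.03 0 0 0 20;0 0 0.03 0 0 0 20"

```text
time: 20.9
tool_pos: [0.6006, 0.0284, 0.1283]
ee_rot: [3.14, 0.0, 1.54]
wrist_force: [-0.1, -1.4, 7.0]
width: 0.0354
finger_force: 30.0
```

Call:
drive_tool --deltas "0 0 0.01 0 0 0 20;0 0 0.02 0 0 0 20;0 0 0.03 0 0 0 20;0 0 0.03 0 0 0 20;0 0 0.03 0 0 0 20"

```text
time: 21.4
tool_pos: [0.6006, 0.0284, 0.1259]
ee_rot: [3.14, 0.0, 1.54]
wrist_force: [-0.5, -0.9, 8.7]
width: 0.0353
finger_force: 30.0
```

```bash
python3 - <<'E'
from h import *
a=[]
for c,u,v in(('scene',230,140),('side',190,110)):
    s=snap(c); a.append(cv2.resize(s['img'][v:v+200,u:u+200,::-1],(400,400),interpolation=cv2.INTER_CUBIC)); rel([.6003,.028,.125],1.545)
    for r in finder.landmark_of(c,'drawer_handle')[:1]: print(c,atz(s,r['xy'],.09))
cv2.imwrite('pics/c9.png',np.hstack(a))
E
```

```text
shift [-0.0036 -0.0029  0.0091] turn [ 0.0012  0.0002 -0.0033] t 21.45 pos [0.6006 0.0284 0.1259] [3.1397 0.0003 1.5399] F [-0.026   0.8723  8.4895] w 0.03557759877438768
scene [0.477  0.0293 0.09  ]
shift [-0.0038 -0.0029  0.0089] turn [ 0.0012  0.0002 -0.0033] t 21.55 pos [0.6006 0.0284 0.1259] [3.1397 0.0002 1.5398] F [-0.9044 -1.17    8.0379] w 0.03558987700481987
side [0.4727 0.0264 0.09  ]
```

View pics/c9.png

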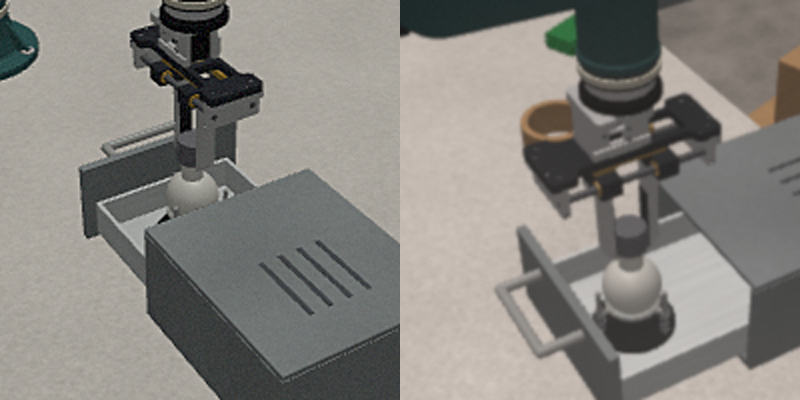

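The flask is upright and seated between the posts in the open drawer. The press is about 11–12 mm by both force and height, so I'm adding a little margin.

Call:
drive_tool --deltas "0 0 0.01 0 0 0 20;0 0 0.02 0 0 0 20;0 0 0.02 0 0 0 20;0 0 0.02 0 0 0 20;0 0 0.02 0 0 0 20"

```text
time: 22.1
tool_pos: [0.6006, 0.0284, 0.1242]
ee_rot: [3.14, 0.0, 1.54]
wrist_force: [-2.3, -0.3, 9.1]
width: 0.0354
finger_force: 30.0
```

Call:
drive_tool --deltas "0 0 0 0 0 0 20;0 0 0 0 0 0 20;0 0 0 0 0 0 20;0 0 0 0 0 0 20;0 0 0 0 0 0 20"

```text
time: 22.6
tool_pos: [0.6006, 0.0284, 0.1242]
ee_rot: [3.14, 0.0, 1.54]
wrist_force: [-0.6, -0.5, 8.6]
width: 0.0355
finger_force: 30.0
```

```bash
python3 -c "
from bench import robot
print(robot.close_job())"
```

```text
the job is handed in; nothing more can be done
None
```

The drawer is out at its stop and the flask sits upright in the ring, still gripped and held down about 12–13 mm of the 15 mm travel (ten is two thirds). I handed the job in at about 22.6 s and never touched the jar, cardboard ring or bin; the hand-in gave no verdict.

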